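# Drive the gib key into the pulley's keyway

### The job

The pulley sits slack on its shaft stub. Take the gib key (the tapered one with the overhanging head) out of the wooden rack, stand it tip down in the keyway between shaft and pulley with its overhanging nose pointing outward over the pulley, and let go of it there; then take the steel slug and tap or press the key down with it, not with bare fingers, until the pulley is pulled up tight and the key goes no further. Finally stand the slug back on the bench top, and leave the other two pieces in the rack and the oil bottle, chisel and nut where they are.

Things in the scene. Friction and masses are not known exactly. Their poses are not given: they have to be found in the camera images.
- key_head (a point): Gib key, loose bright steel, standing tip down in one of the rack's three sockets: the only piece with a rectangular head overhanging one side. Point: centre of the head, 12 mm under its top, 84 mm above the tip. Head 14 (x) x 36 (y) x 24 (z) mm. Own z up along the key, +y to the overhanging nose. Grasp the head across x (14 mm). 0.22 kg.
- key_tip (a point): Centre of the gib key's 14 (x) x 12 (y) mm lower end, 84 mm below and 12 mm to own -y of the head's centre; same axes. The shank, 72 mm long, is 14 mm wide (x) and thickens from 12 mm at the tip to 24 mm under the head (1 in 6): its +y (nose side) face slopes, its -y face is flat and upright.
- key_nose (a point): Middle of the end face of the gib key head's overhang, 18 mm to own +y of the head's centre.
- rack: Fixed light wooden block 60 (x) x 180 (y) x 36 (z) mm, origin at the centre of its underside, with three sockets 17.5 (x) x 18.5 (y) mm, 30 mm deep, in a row along own y at -55, 0 and 55 mm. The pieces lift straight out; the gib key stands with its tip 6 mm above the bench, nose to the rack's +y.
- plain_key: Bystander in the rack: straight steel bar 14 x 17 x 80 mm without a head. Origin at the centre of its lower end.
- dowel_pin: Bystander in the rack: round steel pin 15 mm in diameter, 80 mm long. Origin at the centre of its lower end.
- stand: Fixed grey base plate 130 x 130 x 22 mm with an upright steel shaft stub (30 mm diameter) at its centre, on which a pulley lies. Origin at the centre of its underside, on the shaft axis. Shaft and pulley end 72 mm above the bench. The keyway is on the own +y side of the shaft; the key belongs in it with its flat face on the shaft's flat and its nose to the stand's +y.
- keyway_mouth (a point): Middle of the keyway's mouth, level with the pulley's top, fixed to the stand (its axes). The keyway is 18.5 mm wide (x) and, with the pulley slack, 18 mm (y) at the top, from the shaft's flat to the pulley's wall, which slopes in downwards 1 in 6 to match the key; open below. Let go in it, the key stops with its tip 36 to 41 mm below the mouth and stands by itself.
- pulley (a joint): Dark steel grooved pulley, 96 mm diameter, 38 mm high. Value: how far the key has pushed it along the stand's +y; near 0 slack, 0.004 m (stop) tight against the shaft's far side. It moves stiffly and stays put: 8 to 15 N down on the key drives it, 1 mm for 6 mm of key. Tight, the key's tip is some 60 mm below the mouth, its head's top 36 mm above it; the force then rises steeply.
- slug_centre (a point): Loose dark steel slug, an upright cylinder 54 mm in diameter, 36 mm high, 0.55 kg, standing on the bench; this point is its centre, 18 mm up. Its flat underside is the striking face. Own z up.
- slug: The same slug; origin at the centre of its underside.
- gib_key: The whole gib key, same axes as its head; origin level with the tip, 8.5 mm from the flat face.
- oil_bottle: Bystander: yellow oil bottle with black cap, 52 x 74 x 127 mm, origin under its centre.
- cold_chisel: Bystander: flat dark steel chisel 22 x 152 x 12 mm, origin under its centre.
- nut: Bystander: hexagon steel nut 22 x 19 x 12 mm, origin under its centre.
Not all that is in view belongs to the job. Leave any blue or yellow look-alike of the gib_key alone.

How it is judged:
By the outcome, as a careful person would: the job done as asked, in the order asked, and still so for the second after the job is handed in, with the robot touching nothing.
It also fails if it takes over 64 s, if anything falls off the work surface, if the arm or the gripper's body presses on something with over 40 N, if the wrist force passes 120 N, or if a joint passes its speed limit or range.

### The arm

A 7-joint arm with a two-finger parallel gripper is mounted at the origin on a cart in front of the work surface, level with it; the furniture and walls round the work are solid. World frame = base frame: x ahead of the robot, y to its left, z up, the work surface at z = 0. Lengths are in m, angles in rad, forces in N, time in s.
With the tool pointing down it reaches from about 0.425 to 0.925 m from the base axis. Payload 6.8 kg.
Tool frame: the origin (TCP) lies midway between the tips of the shut fingers; the grasp point (between the pads) lies env.tcp_to_grasp behind it (env.tcp_to_grasp is the distance from the TCP to the grasp point, in m); z points along the fingers, y is the line along which they close (so a half turn about z gives the same grasp; the last joint's range is limited). The gripper opens to 85 mm and grips with 20 to 120 N. Pads are 22 mm wide; open, the fingers measure 114 mm over their backs; the gripper's body (76 mm by 85 mm) begins 54 mm behind the grasp point. The pads swing forward as they close: fully open they stand 13 mm farther back than shut.
Start: joints at [-1.233, 0.477, 0.022, 1.555, -0.011, 1.109, -0.083], TCP at [0.291, 0.609, 0.231] pointing down, gripper open.
Joint ranges: [-2.96, 2.96], [-0.34, 2.1], [-1.41, 1.46], [0.24, 2.44], [-1.37, 4.51], [0.17, 1.92], [-2.96, 2.96]. Speed limits (rad/s): [2.39, 2.39, 3.14, 3.14, 3.14, 3.14, 3.14].

### API

Orientations are given as a unit quaternion [w, x, y, z].
In Python, from rig import env, hand, planner, optics, finish_job, monitor gives the robot as it stands. Calls block until the motion is done:
- env.goto(position, orientation): joint-space move of the TCP to a pose.
- env.move_l(position, attitude=None, rate=0.15, contact_N=None): straight line of the TCP; attitude=None keeps the orientation; rate is the mean speed in m/s. With contact_N (N) it stops when the force on the tool has changed by that much, and returns True; else False.
- env.set_joints(angles): joint-space move.
- hand.ungrasp() and hand.grasp(newtons=None): open the fingers fully, or close them until they stop; newtons is the grip in N (None keeps the last).
- env.sleep(seconds).
- planner.ik(position, orientation): joint angles nearest the present ones, or None.
- optics.grab_frame(name): name is "scene" or "top" or "wrist"; returns a dict with "pixels" (420x560x3 uint8, red, green, blue), "camera_matrix" (3x3 intrinsics, pixels), "R" (3x3) and "t" (3): a world point X has camera coordinates R X + t. Camera axes: x right, y down, z forward; pixel columns grow to the right and rows downward; lengths in m; the calibration is good to about 2 mm. A picture is of the moment at which its call begins. There is no depth.
A pose or a line that the arm cannot do raises env.MotionError and nothing moves.
- finish_job(): hands the job in; it is judged then, once.
Trained networks look in a picture, given as the dict that the camera call returned (one of the last four; its "shot" number tells which), for a name from the list of things; names that differ only in an ending like _2 or _b are one class to them, and where a whole thing is asked for, a point or a joint stands for the part that bears it (a point fixed in the world has none). Each returns a list of dicts, best first, with "score" (0 to 1); they miss things now and then, are a little off and sometimes report something else, mostly with a low value. They report only what shows in the picture. A call takes as long as a camera call. They do not tell look-alikes from the thing itself.
- optics.cut_out(label, picture): "region" (420x560 bool, what is visible of it) and "location" ([column, row] in pixels, amid what is visible of it).
Readings, each from a call of its own:
- monitor.get_time(): time.
- monitor.get_joint_pos(): joint angles.
- monitor.get_qvel(): joint speeds.
- monitor.get_tau(): joint torques, N m.
- monitor.get_position(): TCP position.
- monitor.get_eef_rot(): TCP orientation.
- monitor.get_force(): force on the tool from outside, world axes, zero at the start.
- monitor.get_torque(): the same for the moment, N m.
- monitor.get_grip_width(): opening from 0.0 (shut) to 1.0 (fully open).
- monitor.get_grasp_force(): force on a finger pad.
Only numpy, scipy, OpenCV 4.12 (cv2) and the standard library are available. Lean on these libraries where they do the work, as an engineer would, in place of code of your own. Each camera call takes 0.05 s, during which the arm holds its last target. There are 200 camera calls.

## Working session

There is one attempt and no reset: what is moved stays moved. The work goes in short steps, each a Python script; the robot and the scene stay as the last script left them, time stands still between calls to the robot, and variables do not carry over. Pictures are saved under pics/ and viewed, at most 10 in all, crops included, and the job is handed in when it is done.

```bash
ls; mkdir -p pics; cat > h.py <<'E'
import numpy as np, cv2
from rig import env, hand, planner, optics, finish_job, monitor
def ray(f,uv):
    K=np.array(f["camera_matrix"]);R=np.array(f["R"]);t=np.array(f["t"])
    return -R.T@t, R.T@np.linalg.inv(K)@np.array([uv[0],uv[1],1.])
def onz(f,uv,z):
    c,d=ray(f,uv); return c+d*(z-c[2])/d[2]
def proj(f,X):
    p=np.array(f["camera_matrix"])@(np.array(f["R"])@np.array(X)+np.array(f["t"])); return p[:2]/p[2]
def tri(f1,u1,f2,u2):
    c1,d1=ray(f1,u1);c2,d2=ray(f2,u2)
    s=np.linalg.lstsq(np.c_[d1,-d2],c2-c1,rcond=None)[0]
    a,b=c1+s[0]*d1,c2+s[1]*d2; return (a+b)/2,np.linalg.norm(a-b)
def save(f,n,crop=None,k=1):
    im=f["pixels"][:,:,::-1]
    if crop: im=im[crop[1]:crop[3],crop[0]:crop[2]]
    cv2.imwrite("pics/"+n,cv2.resize(im,None,fx=k,fy=k,interpolation=2))
def down(yaw): # tool z down, tool y axis at angle yaw(+pi/2 conv): tool x along yaw
    # R=Rz(yaw)*Rx(pi): q
    return np.array([0,np.cos(yaw/2),np.sin(yaw/2),0])
E
cat > a.py <<'E'
from h import *
F={n:optics.grab_frame(n) for n in("scene","top")}
cv2.imwrite("pics/both.png",np.hstack([F[n]["pixels"] for n in F])[:,:,::-1][:, :])
for n in F: save(F[n],n+".png",k=1.4)
print(env.tcp_to_grasp,monitor.get_position(),monitor.get_eef_rot(), monitor.get_time())
for l in["key_head","key_tip","key_nose","gib_key","rack","plain_key","dowel_pin","stand","keyway_mouth","pulley","slug","slug_centre","oil_bottle","cold_chisel","nut"]:
  for n in F:
    for d in optics.cut_out(l,F[n])[:2]:
        r=d["region"];print(l,n,round(d["score"],2),np.round(d["location"]),r.sum(),onz(F[n],d["location"],0).round(3))
for n in F: print(n,(-np.array(F[n]["R"]).T@F[n]["t"]).round(3))
E
python3 a.py
```

```text
pics
0.0187 [0.29081934 0.60854411 0.23044219] [-1.14110277e-04  2.21012048e-01  9.75270739e-01 -8.04565995e-04] 0.1
key_head scene 0.79 [355. 190.] 213 [ 0.627 -0.307  0.   ]
key_head scene 0.72 [330. 170.] 186 [ 0.767 -0.341  0.   ]
key_head top 0.67 [409. 148.] 291 [ 0.747 -0.333  0.   ]
key_head top 0.56 [200. 293.] 335 [0.368 0.248 0.   ]
key_tip scene 0.8 [256. 333.] 771 [0.393 0.246 0.   ]
key_tip scene 0.61 [332. 172.] 167 [ 0.753 -0.334  0.   ]
key_tip top 0.7 [375. 214.] 119 [ 0.567 -0.227  0.   ]
key_tip top 0.65 [407. 150.] 303 [ 0.742 -0.326  0.   ]
key_nose scene 0.78 [256. 338.] 716 [0.384 0.252 0.   ]
key_nose scene 0.7 [329. 170.] 160 [ 0.767 -0.338  0.   ]
key_nose top 0.77 [409. 147.] 328 [ 0.75  -0.333  0.   ]
key_nose top 0.57 [195. 292.] 295 [0.371 0.26  0.   ]
gib_key scene 0.9 [258. 337.] 757 [0.383 0.247 0.   ]
gib_key scene 0.62 [328. 171.] 182 [ 0.766 -0.328  0.   ]
gib_key top 0.85 [408. 147.] 367 [ 0.752 -0.33   0.   ]
gib_key top 0.68 [195. 293.] 313 [0.368 0.26  0.   ]
rack scene 0.98 [350. 212.] 1069 [ 0.555 -0.205  0.   ]
rack top 0.68 [370. 221.] 137
[... 776 characters left out ...]
24.] 365 [0.555 0.339 0.   ]
slug_centre scene 0.86 [173. 301.] 696 [0.572 0.331 0.   ]
slug_centre top 0.87 [165. 228.] 337 [0.544 0.345 0.   ]
slug_centre top 0.54 [372. 216.] 124 [ 0.562 -0.219  0.   ]
oil_bottle scene 0.71 [237. 194.] 945 [ 0.839 -0.011  0.   ]
oil_bottle top 0.92 [276. 146.] 799 [0.766 0.036 0.   ]
cold_chisel scene 0.81 [340. 278.] 526 [0.392 0.011 0.   ]
cold_chisel scene 0.29 [239. 198.] 895 [ 0.816 -0.004  0.   ]
cold_chisel top 0.71 [289. 286.] 348 [0.379 0.011 0.   ]
nut scene 0.72 [341. 279.] 520 [0.389 0.011 0.   ]
nut top 0.37 [221. 178.] 33 [0.677 0.19  0.   ]
nut top 0.27 [287. 284.] 374 [0.384 0.016 0.   ]
scene [-0.011  0.512  0.619]
top [0.391 0.003 1.166]
```

```bash
python3 - <<'E'
import cv2,numpy as np
a=cv2.imread('pics/both.png'); s=a[:,:560];t=a[:,560:]
A=cv2.resize(s[140:350,140:400],(780,630))[:590]
cv2.imwrite('pics/sc.png',A)
cv2.imwrite('pics/tc.png',cv2.resize(t[125:325,145:425],(798,570),interpolation=cv2.INTER_CUBIC))
E
```

```text
(no output)
```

View pics/sc.png

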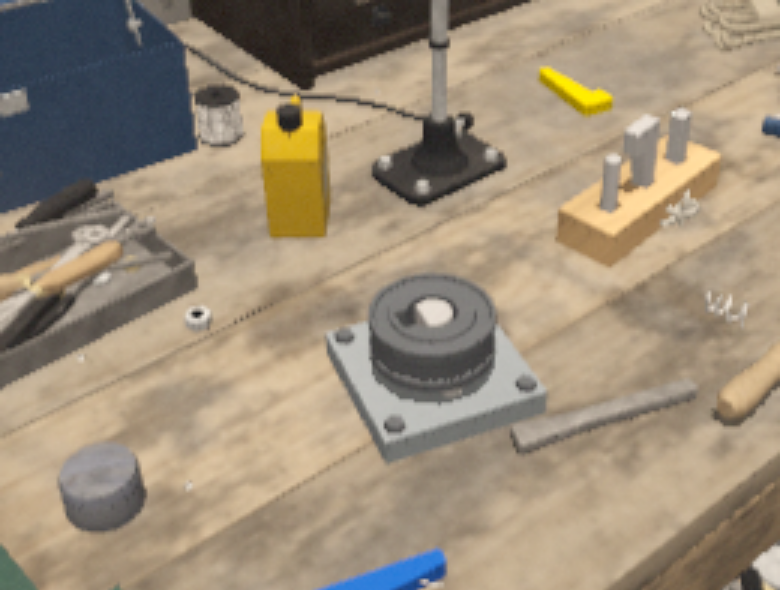

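View pics/tc.png

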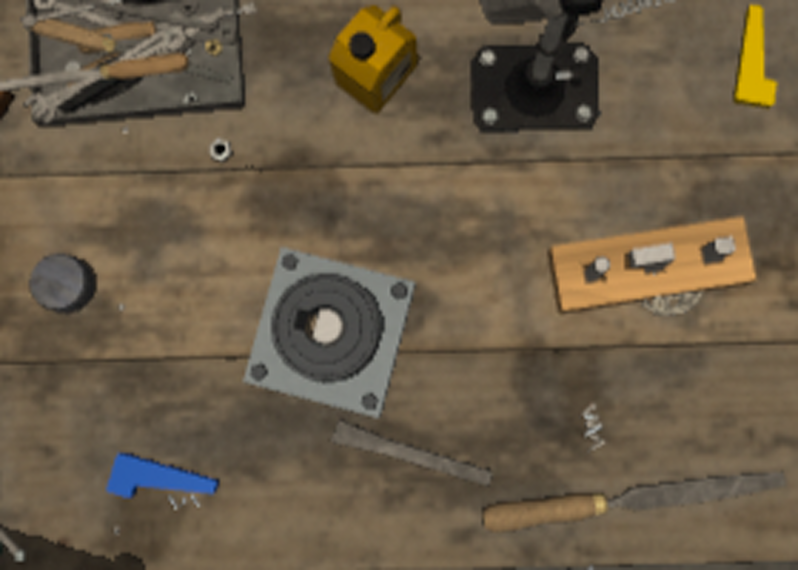

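The top picture shows the gib key in the middle socket at about (374,214), the stand at (261,240) with its keyway facing left (world +y), and the slug at (167,224). I'll take a closer look from the wrist next.

```bash
cat > b.py <<'E'
from h import *
f=optics.grab_frame("top")
def cp(x,y): return (145+x/2.85,125+y/2.85)
k=onz(f,cp(652,254),.102); print("key",k)
a,b=onz(f,cp(551,245),.036),onz(f,cp(743,217),.036); d=b-a; th=np.arctan2(d[1],d[0]); print("rack dir",np.degrees(th))
print("shaft",onz(f,cp(326,325),.072),"kw",onz(f,cp(303,320),.072),"slug",onz(f,cp(62,277),.036))
c=[onz(f,cp(*p),.022) for p in((282,248),(413,283),(380,417),(245,381))];print("stand",np.mean(c,0),[np.degrees(np.arctan2(*(c[j]-c[i])[[1,0]])) for i,j in((0,1),(1,2),(2,3),(3,0))])
for y in(th,th+np.pi):
  for p in(k,np.array([.53,.1,.1])):
    q=planner.ik([p[0],p[1],.28],down(y)); print(np.degrees(y),None if q is None else np.round(q,2))
env.goto([k[0]-.04,k[1]+.0,.30],down(th+np.pi)); print(monitor.get_time())
w=optics.grab_frame("wrist"); save(w,"w1.png",k=1.4)
R=np.array(w["R"]);print("cam",-R.T@w["t"],R[2],proj(w,k))
for l in("gib_key","rack","plain_key","dowel_pin"):
  for x in optics.cut_out(l,w)[:2]: print(l,x["score"],x["location"],onz(w,x["location"],.102))
E
python3 b.py
```

```text
key [ 0.54995523 -0.20365787  0.102     ]
rack dir -83.22429372376331
shaft [0.49890002 0.08257566 0.072     ] kw [0.50390824 0.10295349 0.072     ] slug [0.55367173 0.32915207 0.036     ]
stand [0.49761326 0.08265718 0.022     ] [np.float64(-106.66439543767893), np.float64(164.6867949173643), np.float64(73.74027038911257), np.float64(-16.023779374791115)]
-83.22429372376331 [-0.62  0.58  1.28  1.77 -0.59  1.25 -2.2 ]
-83.22429372376331 [-0.29  0.21 -0.02  1.82  0.    1.11  2.95]
96.77570627623669 [-0.44  0.4   0.92  1.76 -0.34  1.16  0.7 ]
96.77570627623669 [-0.73  0.22  0.5   1.85 -0.12  1.1  -0.06]
4.6167
cam [ 0.50147124 -0.12685991  0.44282444] [ 0.0342374  -0.29212235 -0.95576793] [316.52492069 186.66588463]
gib_key 0.79 [315.3, 183.1] [ 0.5479066  -0.19963898  0.102     ]
gib_key 0.66 [421.2, 262.3] [ 0.69522267 -0.28443164  0.102     ]
rack 0.94 [308.8, 169.6] [ 0.53817038 -0.18493237  0.102     ]
plain_key 0.7 [314.1, 226.9] [ 0.55461773 -0.25341521  0.102     ]
dowel_pin 0.78 [316.6, 146.0] [ 0.54297874 -0.15759842  0.102     ]
```

View pics/w1.png

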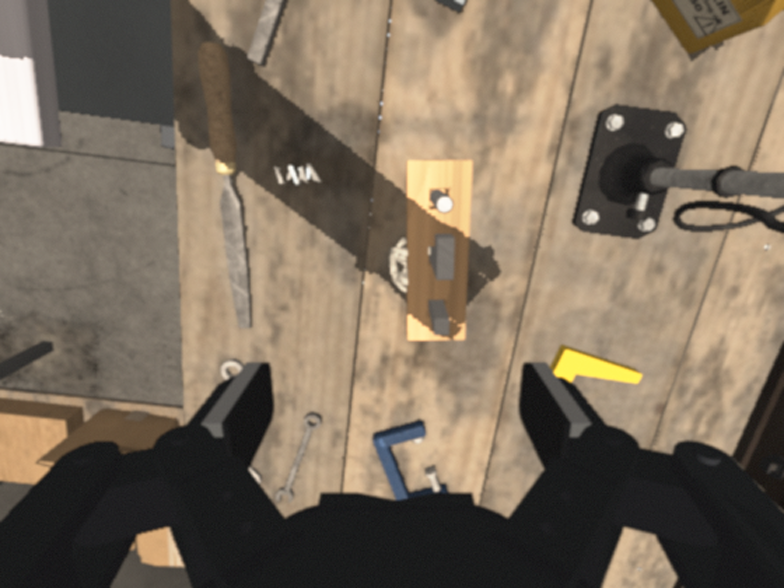

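The rack is clear, with the gib key in the middle at about (445,258) in the enlarged view, but I can't tell which way the nose points. I'll go lower and look again.

```bash
cat > c.py <<'E'
from h import *
env.goto([.549,-.20,.19],down(np.radians(96.8))); print(monitor.get_time())
w=optics.grab_frame("wrist")
import pickle; pickle.dump(w,open("w2.pkl","wb"))
R=np.array(w["R"]);print("cam",-R.T@w["t"])
G=[]
for l,z in(("gib_key",.102),("plain_key",.086),("dowel_pin",.086),("rack",.036)):
  for x in optics.cut_out(l,w)[:1]:
    ys,xs=np.where(x["region"]);print(l,x["score"],x["location"],onz(w,x["location"],z),cv2.minAreaRect(np.c_[xs,ys].astype(np.float32)))
u,v=proj(w,[.55,-.2,.09]).astype(int);print(u,v)
im=w["pixels"][max(v-110,0):v+110,max(u-140,0):u+140,::-1]
im=(255*(im/255.)**.55).astype(np.uint8)
cv2.imwrite("pics/w2.png",cv2.resize(im,None,fx=2.7,fy=2.7,interpolation=2)); print(max(u-140,0),max(v-110,0))
E
python3 c.py
```

```text
5.4083
cam [ 0.54000446 -0.12484538  0.33352164]
gib_key 0.7 [452.8, 303.7] [ 0.70965446 -0.26934237  0.102     ] ((447.1500549316406, 301.5500183105469), (58.818359375, 16.127614974975586), 18.43494987487793)
plain_key 0.7 [285.8, 262.5] [ 0.55776345 -0.25459517  0.086     ] ((286.1276550292969, 262.8290710449219), (40.04443359375, 15.45808219909668), 88.09085083007812)
dowel_pin 0.78 [287.8, 154.6] [ 0.54767253 -0.15711909  0.086     ] ((285.0, 152.0), (24.0, 16.0), 90.0)
rack 0.91 [282.3, 182.7] [ 0.54713507 -0.19229998  0.036     ] ((286.40191650390625, 196.31204223632812), (169.7506561279297, 64.05945587158203), 89.01223754882812)
284 206
144 96
```

View pics/w2.png

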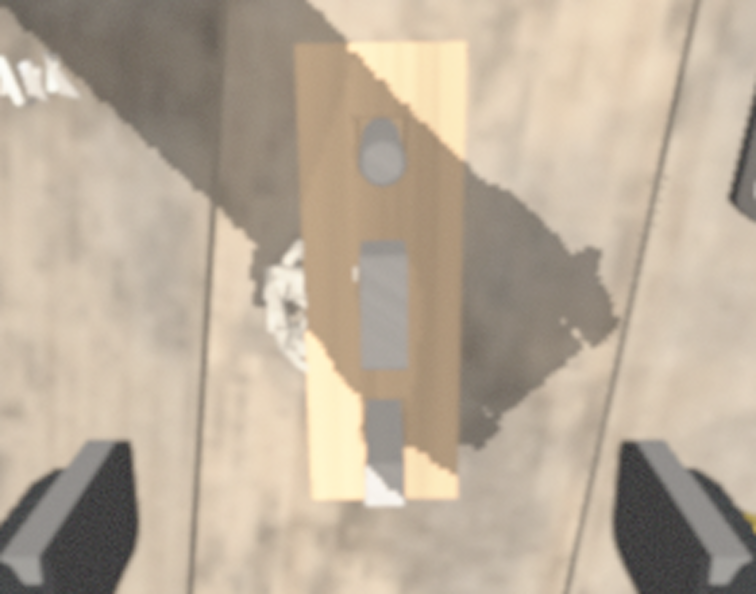

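```bash
cat > d.py <<'E'
from h import *
import pickle; w=pickle.load(open("w2.pkl","rb"))
P=lambda x,y:(144+x/2.7,96+y/2.7)
c=np.array([onz(w,P(*p),.036) for p in((295,42),(468,41),(459,497),(312,500))])
rc=(onz(w,P(295,42),.036)+onz(w,P(468,41),.036))/2
print(c.round(4),c.mean(0)); 
a=np.degrees(np.arctan2(*(c[0]-c[3])[[1,0]])),np.degrees(np.arctan2(*(c[1]-c[2])[[1,0]])); print(a,np.linalg.norm(c[0]-c[3]),np.linalg.norm(c[0]-c[1]))
h=np.array([onz(w,P(*p),.102) for p in((360,255),(408,255),(408,367),(361,367))]); print(h.round(4),h.mean(0))
print("dowel",onz(w,P(382,163),.086),"plain",onz(w,P(384,485),.086))
th=np.radians(96.8); u=np.array([np.cos(th),np.sin(th),0])
rk=c.mean(0)
for s in(1,-1):
  print(s,"head exp",rk+s*u*.0095)
hc=h.mean(0)
e=hc+u*.018
for z in(.102,.078,.036): q=proj(w,[e[0],e[1],z]); print(z,(q[0]-144)*2.7,(q[1]-96)*2.7)
E
python3 d.py
```

```text
[[ 0.512  -0.1274  0.036 ]
 [ 0.5719 -0.12    0.036 ]
 [ 0.5953 -0.2988  0.036 ]
 [ 0.5349 -0.3074  0.036 ]] [ 0.55352922 -0.21338505  0.036     ]
(np.float64(97.26742941644359), np.float64(97.44996709751788)) 0.18143413070725126 0.060378185063797656
[[ 0.5424 -0.184   0.102 ]
 [ 0.5564 -0.1824  0.102 ]
 [ 0.5609 -0.2174  0.102 ]
 [ 0.5466 -0.2191  0.102 ]] [ 0.55156101 -0.20073356  0.102     ]
dowel [ 0.54596318 -0.15877107  0.086     ] plain [ 0.55976767 -0.26796959  0.086     ]
1 head exp [ 0.55240438 -0.20395188  0.036     ]
-1 head exp [ 0.55465406 -0.22281822  0.036     ]
0.102 384.35583977039875 253.8987489049954
0.078 383.5845828359752 235.5127938629357
0.036 382.5170893861626 210.06487151704704
```

The nose points to world +y: the head sits 12 mm to +y of the socket centre, and no shank shows on that side. I'll grasp it, lift it, and look at the stand on the way.

```bash
cat > e.py <<'E'
from h import *
import pickle
q=down(np.radians(97.3)); x,y=.5516,-.2007
env.goto([x,y,.15],q)
print(env.move_l([x,y,.0715],q,rate=.12,contact_N=8), monitor.get_position())
hand.grasp(60); print("w",monitor.get_grip_width(),monitor.get_grasp_force(),monitor.get_force())
env.move_l([x,y,.20],q,rate=.15); print("w",monitor.get_grip_width(),monitor.get_force())
q2=down(np.radians(75))
env.goto([.483,.015,.25],q2); print(monitor.get_time(),monitor.get_position())
w=optics.grab_frame("wrist"); pickle.dump(w,open("w3.pkl","wb"))
print("cam",-np.array(w["R"]).T@w["t"])
for l in("pulley","stand","gib_key"):
  for r in optics.cut_out(l,w)[:1]: print(l,r["score"],r["location"])
im=w["pixels"][:,:,::-1]; im=(255*(im/255.)**.6).astype(np.uint8); save(dict(pixels=im[:,:,::-1]),"w3.png",k=1.4)
E
python3 e.py
```

```text
False [ 0.55207887 -0.20113642  0.0722015 ]
w 0.15295628624212676 59.199092388153076 [-0.53846031  0.52442742  3.18445508]
w 0.15497542591913532 [ 0.16810687 -0.25709023 -1.23732903]
9.3333 [0.4831501  0.01427369 0.249872  ]
cam [0.50252784 0.08823009 0.39281021]
pulley 0.66 [267.3, 98.2]
stand 0.63 [281.4, 111.9]
gib_key 0.82 [133.3, 20.7]
```

View pics/w3.png

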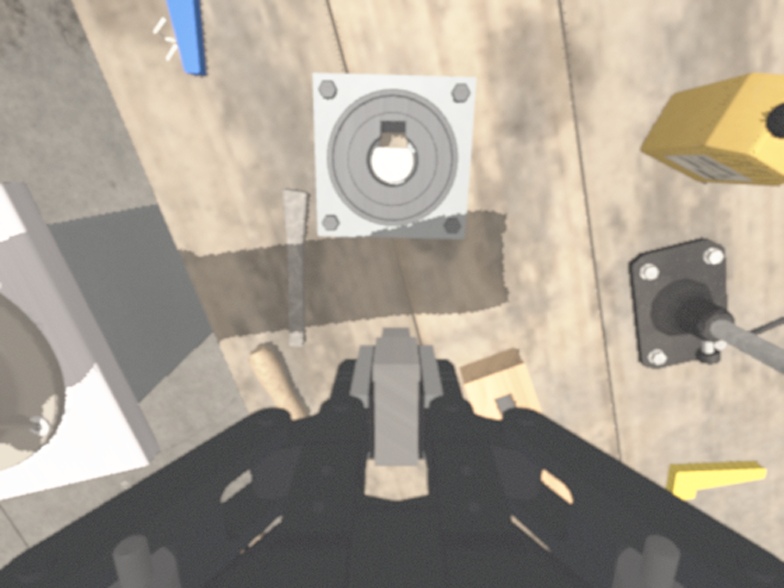

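The key is held, and the stand shows well, with the pulley at about (280,112) and the keyway mouth at about (281,92). I'll zoom in on that.

```bash
python3 - <<'E'
import pickle,cv2,numpy as np
from scipy import ndimage
w=pickle.load(open("w3.pkl","rb"))
im=w["pixels"][45:175,215:350,::-1]
im=(255*(im/255.)**.6).astype(np.uint8)
cv2.imwrite("pics/z.png",cv2.resize(im,None,fx=4.5,fy=4.5,interpolation=2))
E
```

```text
(no output)
```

View pics/z.png

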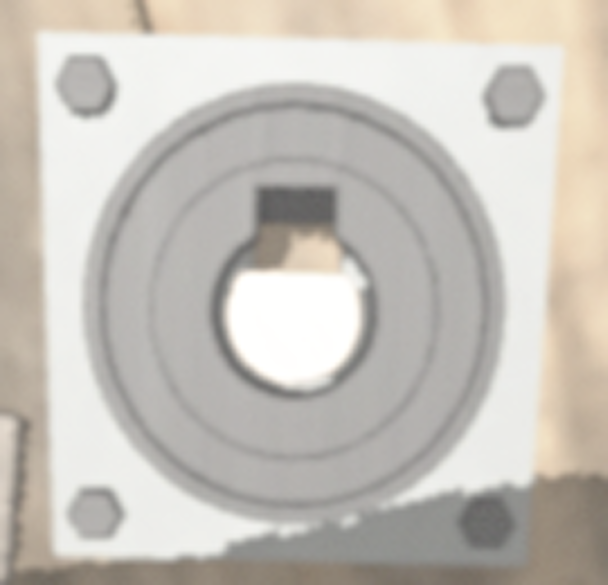

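```bash
cat > g.py <<'E'
from h import *
import pickle; w=pickle.load(open("w3.pkl","rb"))
P=lambda x,y:(215-.39+x/4.5,45-.39+y/4.5)
m=np.array([onz(w,P(*p),.072) for p in((257,187),(337,187),(337,271),(257,271))]); print(m.round(4),m.mean(0))
pc=onz(w,P(295,302),.072)
print("w",np.linalg.norm(m[0]-m[1]),"d",np.linalg.norm(m[0]-m[3]), "ang",np.degrees(np.arctan2(*(m[0]-m[1])[[1,0]]))-90,"rad",np.degrees(np.arctan2(*(m.mean(0)-pc)[[1,0]])))
c=np.array([onz(w,P(*p),.022) for p in((38,32),(562,45),(527,565),(53,555))]); print(c.round(4),c.mean(0),[np.degrees(np.arctan2(*(c[i]-c[j])[[1,0]])) for i,j in((0,1),(3,2),(0,3),(1,2))],np.linalg.norm(c[0]-c[1]),np.linalg.norm(c[0]-c[3]))
b=np.array([onz(w,P(*p),.026) for p in((86,84),(514,96),(486,523),(95,513))]); print(b.mean(0),[np.degrees(np.arctan2(*(b[i]-b[j])[[1,0]])) for i,j in((0,1),(3,2),(0,3),(1,2))])
s=np.array([onz(w,P(*p),.072) for p in((223,312),(367,312))]).mean(0);print("shaft",s)
# held key: tip appearance & head
k=np.array(monitor.get_position());print(k)
th=np.radians(75);u=np.array([np.cos(th),np.sin(th),0]);hc=k+[0,0,.0187]
for d,z in((.018,.012),(-.018,.012),(.018,-.012),(-.0,-.084)):print(d,z,proj(w,hc+u*d+[0,0,z])*1.4)
E
python3 g.py
```

```text
[[0.4985 0.1151 0.072 ]
 [0.5155 0.1106 0.072 ]
 [0.511  0.0935 0.072 ]
 [0.4937 0.0982 0.072 ]] [0.50467737 0.10435914 0.072     ]
w 0.017648365005239045 d 0.017582065413042077 ang 74.95558369480486 rad 73.16258113164577
[[0.4552 0.1678 0.022 ]
 [0.5797 0.1313 0.022 ]
 [0.5435 0.0062 0.022 ]
 [0.418  0.0429 0.022 ]] [0.4991039  0.08704674 0.022     ] [np.float64(163.66851708427689), np.float64(163.73719148454845), np.float64(73.42896932811485), np.float64(73.88738634624629)] 0.12973486952392416 0.1303510503117687
[0.49919294 0.08700656 0.026     ] [np.float64(163.4863912890484), np.float64(163.4917811885725), np.float64(73.52547251476092), np.float64(73.44068319851175)]
shaft [0.49963849 0.08749404 0.072     ]
[0.48330753 0.01354062 0.24998215]
0.018 0.012 [398.54727661 366.96955752]
-0.018 0.012 [398.41579651 468.09106996]
0.018 -0.012 [398.12087686 334.3926926 ]
-0.0 -0.084 [397.37190634 311.08028281]
```

```bash
cat > i.py <<'E'
from h import *
th=np.radians(73.55);u=np.array([np.cos(th),np.sin(th)]);q=down(th); mid=np.array([.5045,.1043])
p=lambda o,z:[*(mid+u*o),z]
def st(m):
    x=np.array(monitor.get_position()); f=np.array(monitor.get_force()); print(m,"u",((x[:2]-mid)@u*1e3).round(2),"v",((x[:2]-mid)@[u[1],-u[0]]*1e3).round(2),"z",x[2].round(4),"F u v z",(f[:2]@u).round(1),(f[:2]@[u[1],-u[0]]).round(1),f[2].round(1),"t",monitor.get_time())
E
cat > j.py <<'E'
from i import *
env.goto(p(.0095,.17),q); st("hover")
env.move_l(p(.0095,.145),q,rate=.08); st("near")
c=env.move_l(p(.0095,.120),q,rate=.04,contact_N=5); st("in %s"%c)
if c: env.move_l(p(.0095,.145),q,rate=.08); st("back")
E
python3 j.py
```

```text
hover u 8.88 v 0.35 z 0.1695 F u v z 0.1 0.6 -1.3 t 10.1167
near u 9.03 v -0.08 z 0.1448 F u v z 0.3 -0.2 -2.2 t 10.5833
in True u 10.14 v 0.77 z 0.1372 F u v z 0.8 -1.4 7.6 t 10.9417
back u 9.69 v 0.19 z 0.1453 F u v z 0.3 0.1 -2.6 t 11.2
```

It touched at the rim, with the tip at about z 0.071. A picture should show how far off it is.

```bash
cat > k.py <<'E'
from i import *
import pickle
w=optics.grab_frame("wrist"); s=optics.grab_frame("scene"); t=optics.grab_frame("top"); pickle.dump((w,s,t),open("w4.pkl","wb"))
x=np.array(monitor.get_position());print(x)
g=lambda im:(255*(im/255.)**.6).astype(np.uint8)
tip=[*(mid+u*-.0025),.08]; a=proj(w,[*mid,.08]).astype(int); b=proj(s,[*mid,.1]).astype(int); print(a,b)
W=g(w["pixels"][a[1]-70:a[1]+90,a[0]-70:a[0]+70]); S=g(s["pixels"][b[1]-48:b[1]+48,b[0]-40:b[0]+40])
W=cv2.resize(W,(490,560),interpolation=2);S=cv2.resize(S,(300,360),interpolation=2);S=cv2.copyMakeBorder(S,0,200,0,0,0)
cv2.imwrite("pics/k.png",np.hstack([W,S])[:,:,::-1]); print("W scale 3.5 origin",a-[70,70],"S 3.75 origin",b-[40,48])
E
python3 k.py
```

```text
[0.50691428 0.11348694 0.14476785]
[283 233] [275 235]
W scale 3.5 origin [213 163] S 3.75 origin [235 187]
```

View pics/k.png

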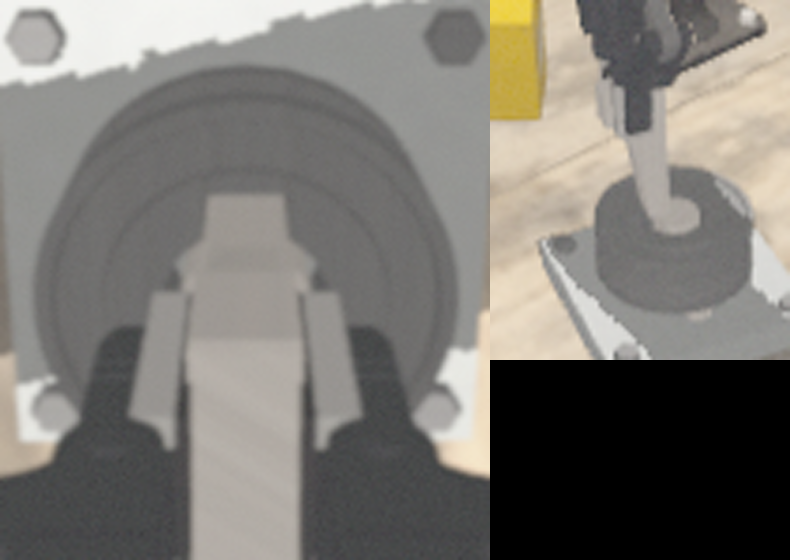

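```bash
cat > l.py <<'E'
from i import *
import pickle; w,s,t=pickle.load(open("w4.pkl","rb"))
hc=np.array([.50691428,.11348694,.14476785+.0178]);U=np.array([*u,0]);V=np.array([u[1],-u[0],0])
fw=lambda X:((proj(w,X)-[213,163])*3.5).round(0); fs=lambda X:((proj(s,X)-[235,187])*3.75+[490,0]).round(0)
for ph in(0,5,-5,10):
  c,sn=np.cos(np.radians(ph)),np.sin(np.radians(ph))
  def K(x,y,z): return hc+V*x+U*(y*c-z*sn)+np.array([0,0,1])*(y*sn+z*c)
  print("pitch",ph)
  for n,a in(("tipN",(-.007,-.006,-.084)),("tipN2",(.007,-.006,-.084)),("nosetop",(-.007,.018,.012)),("nosetop",(.007,.018,.012)),("nosebot",(-.007,.018,-.012)),("tipflat",(0,-.018,-.084)),("flat hi",(0,-.018,-.012))): print(n,fw(K(*a)),fs(K(*a)))
E
python3 l.py
```

```text
pitch 0
tipN [211. 229.] [643. 221.]
tipN2 [277. 229.] [634. 207.]
nosetop [186. 337.] [600.  96.]
nosetop [303. 337.] [591.  82.]
nosebot [195. 258.] [601. 131.]
tipflat [244. 281.] [657. 209.]
flat hi [244. 478.] [656. 109.]
pitch 5
tipN [211. 197.] [631. 225.]
tipN2 [277. 197.] [623. 211.]
nosetop [185. 351.] [602.  93.]
nosetop [303. 351.] [592.  79.]
nosebot [194. 256.] [599. 129.]
tipflat [244. 247.] [646. 214.]
flat hi [244. 466.] [655. 112.]
pitch -5
tipN [211. 263.] [655. 217.]
tipN2 [277. 263.] [645. 203.]
nosetop [186. 323.] [598.  98.]
nosetop [302. 323.] [589.  85.]
nosebot [195. 261.] [603. 133.]
tipflat [244. 316.] [669. 203.]
flat hi [244. 490.] [658. 107.]
pitch 10
tipN [210. 164.] [620. 227.]
tipN2 [278. 164.] [611. 213.]
nosetop [185. 367.] [604.  90.]
nosetop [304. 367.] [594.  77.]
nosebot [193. 255.] [598. 127.]
tipflat [244. 214.] [634. 218.]
flat hi [244. 454.] [653. 115.]
```

```bash
cat >> l.py <<'E'
print("mouth",[fw([*(mid+u*a+V[:2]*b),.072]) for a,b in((.009,-.00925),(.009,.00925),(-.009,-.00925))], [fs([*(mid+u*a+V[:2]*b),.072]) for a,b in((.009,-.00925),(.009,.00925),(-.009,-.00925),(-.009,.00925))])
def eq(im,k):
    l=cv2.cvtColor(cv2.resize(im,None,fx=k,fy=k,interpolation=2),cv2.COLOR_RGB2LAB); l[...,0]=cv2.createCLAHE(5,(4,4)).apply(np.ascontiguousarray(l[...,0])); return cv2.cvtColor(l,cv2.COLOR_LAB2BGR)
W=eq(w["pixels"][205:275,253:313],6.6);S=eq(s["pixels"][197:267,255:305],8)
H=max(W.shape[0],S.shape[0]);f=lambda a:cv2.copyMakeBorder(a,0,H-a.shape[0],0,0,0)
cv2.imwrite("pics/l.png",np.hstack([f(W),f(S)]));print(W.shape,S.shape)
E
python3 l.py|tail -2
```

```text
mouth [array([203., 195.]), array([288., 195.]), array([204., 271.])] [array([636., 234.]), array([624., 216.]), array([664., 226.]), array([652., 208.])]
(462, 396, 3) (560, 400, 3)
```

View pics/l.png

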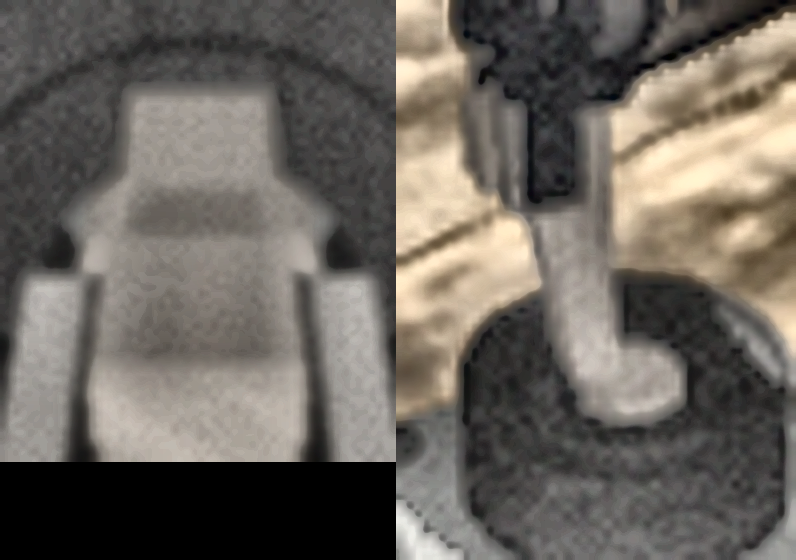

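The tip sits about 4 mm too far toward the shaft and is landing on top of it. I'll shift outward 5 mm and retry.

```bash
cat > j2.py <<'E'
from i import *
env.move_l(p(.0145,.145),q,rate=.08); st("near")
c=env.move_l(p(.0145,.120),q,rate=.04,contact_N=5); st("in %s"%c)
if c: env.move_l(p(.0145,.145),q,rate=.08); st("back")
E
python3 j2.py
```

```text
near u 15.05 v -0.12 z 0.1448 F u v z 0.3 0.0 -2.4 t 11.6
in False u 14.47 v 0.19 z 0.1201 F u v z -0.3 0.5 -2.5 t 12.375
```

```bash
cat > j3.py <<'E'
from i import *
c=env.move_l(p(.006,.120),q,rate=.02,contact_N=3); st("flat %s"%c)
x=np.array(monitor.get_position()); o=(x[:2]-mid)@u+.0005
c=env.move_l(p(o,.090),q,rate=.025,contact_N=5); st("down %s"%c)
hand.ungrasp(); st("open"); 
x=np.array(monitor.get_position())
env.move_l([x[0],x[1],.17],q,rate=.15); st("up")
b=np.array([.499,.087])-u*.05
env.move_l([*b,.25],q,rate=.2)
import pickle
w=optics.grab_frame("wrist");s=optics.grab_frame("scene");pickle.dump((w,s),open("w5.pkl","wb"))
a=proj(w,[*mid,.09]).astype(int);b=proj(s,[*mid,.08]).astype(int);print(a,b)
g=lambda im:(255*(im/255.)**.6).astype(np.uint8)
r=max(a[1]-60,0)
W=cv2.resize(g(w["pixels"][r:r+110,a[0]-50:a[0]+50]),(500,550),interpolation=2);S=cv2.resize(g(s["pixels"][b[1]-55:b[1]+55,b[0]-30:b[0]+30]),(300,550),interpolation=2)
cv2.imwrite("pics/m.png",np.hstack([W,S])[:,:,::-1]);print("W x5 origin",a[0]-50,r,"t",monitor.get_time())
E
python3 j3.py
```

```text
flat True u 11.33 v -0.17 z 0.12 F u v z 1.9 0.7 -2.3 t 12.6833
down True u 11.1 v -0.35 z 0.101 F u v z -0.3 1.9 -2.8 t 13.4333
open u 11.71 v -1.0 z 0.1011 F u v z 0.5 -0.1 -0.0 t 14.125
up u 11.92 v -1.49 z 0.1696 F u v z -0.8 0.1 -0.2 t 14.7333
[284 122] [276 243]
W x5 origin 234 62 t 15.55
```

View pics/m.png

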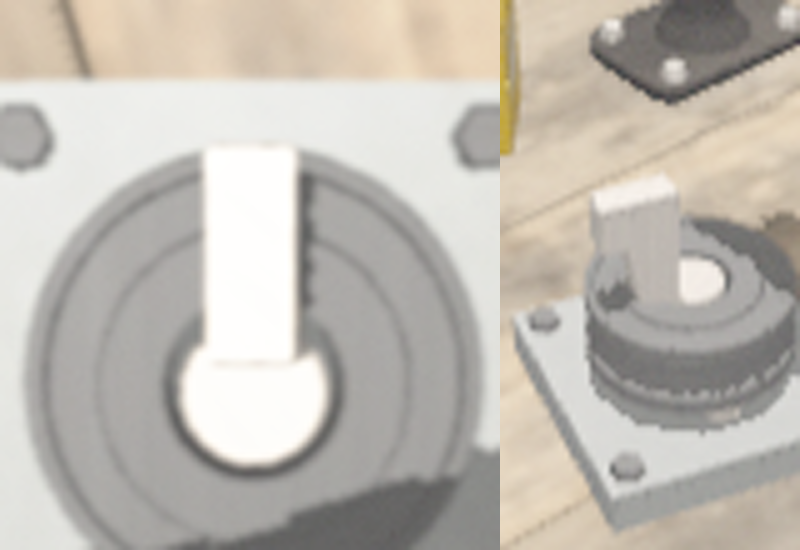

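The key stands upright in the keyway with its nose outward (head at W(250,250)), about 37 mm deep. Next comes the slug.

```bash
cat > n.py <<'E'
from i import *
b=np.array([.555,.333])-u*.03
env.goto([*b,.22],q); print("t",monitor.get_time())
w=optics.grab_frame("wrist"); r=optics.cut_out("slug",w)[0]; c=-np.array(w["R"]).T@w["t"]
P=[]
ys,xs=np.where(r["region"]);(cx,cy),rad=cv2.minEnclosingCircle(np.c_[xs,ys].astype(np.float32)); x0=np.array([(xs.min()+xs.max())/2,(ys.min()+ys.max())/2])
print(r["score"],r["location"],cx,cy,rad,x0,r["region"].sum(),"cam",c)
# model silhouette match: fit slug centre by projecting the cylinder
from scipy.optimize import minimize
def mask(s):
    a=np.linspace(0,2*np.pi,40); pts=np.array([proj(w,[s[0]+.027*np.cos(t),s[1]+.027*np.sin(t),z]) for t in a for z in(0,.036)])
    m=np.zeros((420,560),np.uint8); cv2.fillConvexPoly(m,cv2.convexHull((pts*16).astype(np.int32)),1,shift=4); return m>0
f=lambda s:-(mask(s)&r["region"]).sum()/(mask(s)|r["region"]).sum()
s0=onz(w,x0,.018)[:2]
o=minimize(f,s0,method="Nelder-Mead",options=dict(initial_simplex=[s0,s0+[.006,0],s0+[0,.006]]));s=o.x
print("slug",s0,s,-o.fun); np.save("slug.npy",s)
E
python3 n.py
```

```text
t 16.6167
0.65 [279.1, 147.6] 278.1370544433594 149.64671325683594 25.3507137298584 [278.  149.5] 1932 cam [0.56843485 0.37504411 0.36343426]
slug [0.55190967 0.33805155] [0.55266846 0.33863017] 0.9266187050359712
```

```bash
cat > o.py <<'E'
from i import *
s=np.load("slug.npy")
env.goto([*s,.10],q); c=env.move_l([*s,.008],q,rate=.1,contact_N=6); st("at slug %s"%c)
hand.grasp(80); print(monitor.get_grip_width(),monitor.get_grasp_force()); z0=monitor.get_position()[2]; np.save("z0.npy",z0); st("grasped")
env.move_l([*s,z0+.15],q,rate=.15); print(monitor.get_grip_width()); st("lift")
# over key: key head top now .035+.096=.131 ; TCP=z0+underside height
env.goto(p(.004,z0+.16),q); st("over")
env.move_l(p(.004,z0+.138),q,rate=.08); st("near")
c=env.move_l(p(.004,z0+.122),q,rate=.02,contact_N=5); st("touch %s underside z %.4f"%(c,monitor.get_position()[2]-z0))
E
python3 o.py
```

```text
at slug False u 238.67 v -19.64 z 0.0086 F u v z 0.7 -0.5 0.5 t 18.35
0.6058220126216809 83.7445878982544
grasped u 238.86 v -19.98 z 0.0091 F u v z -1.0 -1.7 6.2 t 18.7583
0.6070503839370041
lift u 237.98 v -20.89 z 0.1579 F u v z 0.0 0.2 -5.7 t 19.9167
over u 5.26 v 0.18 z 0.1691 F u v z 1.0 0.5 -4.9 t 20.85
near u 3.92 v -0.36 z 0.1463 F u v z 0.5 -0.1 -3.1 t 21.275
touch True underside z 0.1277 u 4.08 v 0.07 z 0.1368 F u v z 1.0 1.1 0.1 t 21.825
```

```bash
cat > r.py <<'E'
from i import *
z0=float(np.load("z0.npy"))
for z in(.120,.114,.109,.104):
    c=env.move_l(p(.004,z0+z),q,rate=.02,contact_N=28); st("press %s underside %.4f"%(c,monitor.get_position()[2]-z0))
    if c: break
E
python3 r.py
```

```text
press False underside 0.1205 u 4.13 v 0.72 z 0.1296 F u v z -0.5 -0.2 4.8 t 22.3417
press False underside 0.1143 u 4.09 v 0.56 z 0.1234 F u v z 0.2 1.6 3.7 t 22.7917
press False underside 0.1091 u 4.08 v 0.35 z 0.1182 F u v z 0.0 2.4 2.8 t 23.1917
press True underside 0.1065 u 3.99 v 1.05 z 0.1156 F u v z -0.7 -0.9 5.9 t 23.4583
```

```bash
cat > r2.py <<'E'
from i import *
z0=float(np.load("z0.npy"))
c=env.move_l(p(.004,z0+.098),q,rate=.02,contact_N=32); st("press %s underside %.4f"%(c,monitor.get_position()[2]-z0))
env.move_l(p(.004,z0+.17),q,rate=.12); st("up")
b=np.array([.499,.087])-u*.06
import pickle
s=np.load("slug.npy")
env.goto([*s,z0+.06],q)
sc=optics.grab_frame("scene");t=optics.grab_frame("top")
b=proj(sc,[*mid,.08]).astype(int);a=proj(t,[*mid,.08]).astype(int)
g=lambda im:(255*(im/255.)**.6).astype(np.uint8)
S=cv2.resize(g(sc["pixels"][b[1]-50:b[1]+50,b[0]-40:b[0]+40]),(400,500),interpolation=2);T=cv2.resize(g(t["pixels"][a[1]-50:a[1]+50,a[0]-40:a[0]+40]),(400,500),interpolation=2)
cv2.imwrite("pics/n.png",np.hstack([S,T])[:,:,::-1]);st("view")
E
python3 r2.py
```

```text
press True underside 0.1063 u 4.03 v 1.32 z 0.1154 F u v z -0.3 -1.7 7.5 t 23.7083
up u 3.98 v -0.93 z 0.1783 F u v z -0.3 -0.7 -4.5 t 24.3917
view u 236.29 v -18.23 z 0.0705 F u v z -0.2 0.5 -4.5 t 25.5083
```

View pics/n.png

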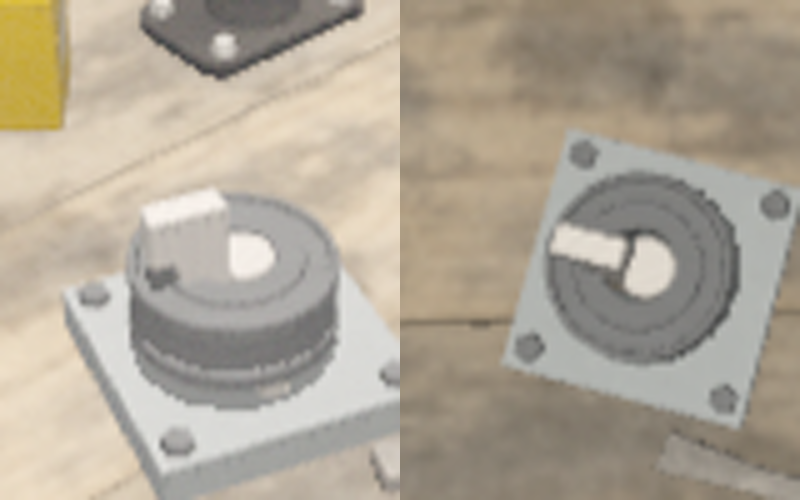

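The key is down to about 35 mm above the mouth, the pulley has shifted to +y, and a second press gave no more travel. I'll put the slug back and hand in.

```bash
cat > v.py <<'E'
from i import *
z0=float(np.load("z0.npy")); s=np.load("slug.npy")
env.move_l([*s,z0+.012],q,rate=.1)
c=env.move_l([*s,z0-.003],q,rate=.02,contact_N=4); st("bench %s"%c)
hand.ungrasp(); x=np.array(monitor.get_position()); env.move_l([x[0],x[1],.2],q,rate=.12); env.sleep(.5)
t=optics.grab_frame("top"); r=optics.cut_out("slug",t)
print([(d["score"],onz(t,d["location"],.018)) for d in r[:1]],monitor.get_grip_width()); st("end")
E
python3 v.py
```

```text
bench True u 238.4 v -20.32 z 0.0091 F u v z -0.4 -0.2 5.9 t 26.7417
[(0.74, array([0.55311975, 0.33846675, 0.018     ]))] 1.0025278326416904
end u 237.63 v -21.42 z 0.2 F u v z -0.9 1.1 0.3 t 29.525
```

```bash
python3 -c "
from h import *
print(finish_job())"
```

```text
the job is handed in; nothing more can be done
None
```

I handed the job in at about 30 s of the 64 s. The gib key is in the keyway, nose outward, and pressed down with the slug until a second push moved it no further. The pulley has shifted over to tight, judged by eye and by key depth since I had no direct reading. The slug is back on the bench, and the arm never went to the other pieces; its one stray touch was the key's tip on the shaft top before it went in.

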